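Cover the sauce pots for service

ROBOT

A 6-joint arm with a two-finger parallel gripper is mounted at the origin on a cart in front of the work surface, level with it; the furniture and walls round the work are solid. World frame = base frame: x ahead of the robot, y to its left, z up, the work surface at z = 0. Lengths are in m, angles in rad, forces in N, time in s.
With the tool pointing down it reaches from about 0.25 to 0.775 m from the base axis. Payload 4 kg.
Tool frame: the origin (TCP) lies between the finger pads; the fingertips stand 17 mm ahead of it and the grasp point (between the pads) lies 2 mm behind it (tip_reach is the distance from the TCP to the fingertips, in m); z points along the fingers, x is the direction in which the jaws open and shut, and the axes are right-handed (so a half turn about z gives the same grasp; the last joint's range is limited). The gripper opens to 94 mm and grips with 3 to 60 N. Pads are 16 mm wide; open, the fingers measure 119 mm over their backs; the gripper's body (75 mm by 177 mm) begins 78 mm behind the grasp point.
Start: joints at [1.094, 0.087, 1.371, -0, 1.684, -0.103], TCP at [0.201, 0.512, 0.223] pointing down, gripper open.
Joint ranges: [-3.1, 3.1], [-0.76, 2.03], [0.27, 2.55], [-1.08, 4.22], [0.17, 2.65], [-2.57, 2.57]. Speed limits (rad/s): [2.79, 2.79, 3.14, 3.14, 3.14, 3.14].

INTERFACE

Orientations are given as a 3x3 rotation matrix whose columns are the frame's x, y, z axes.
In Python, from rig import * gives the robot as it stands.
- The arm moves only by the tool play_rows, never from a script. Its argument "motion" is text: rows parted by semicolons, each of 7 numbers parted by spaces: the turn, a rotation vector about the world's x, y, z in degrees, then the shift along the world's x, y, z in m, then the finger opening in m, from 0 to 0.094. A call has 1 to 20 rows; each row is the pose to reach, as a shift and turn from the pose measured when the call began; what a row does not reach only later rows make up. A row lasts 1/10 s, in which the tool goes at most 50 mm and 8.59 degrees, less where a joint would pass 70% of its speed; a pose out of reach is approached as far as the arm can. A call with a gripper value outside its range is refused whole. The fingers move at their own pace and stop on an object; the grip force is fixed at half the most. Time passes only in rows, so rows that repeat a pose let the fingers close. It gives the time, the measured TCP pose, the force and the opening at its end, in the units of the state.
- sense(): the state, without advancing time (a new reading comes with each control period).
- grab_frame(name): name is "scene" or "top"; returns the picture (420x560x3 uint8, red, green, blue); there is no depth.
- camera_params(name): a dict with "vertical_fov" (degrees; the focal length in pixels is half the picture's height over the tangent of half this angle, whatever the lens; pixels are square), "cx", "cy" (the principal point, pixels), "R" (3x3) and "t" (3): a world point X has camera coordinates R X + t. Camera axes: x right, y down, z forward; pixel columns grow to the right and rows downward; lengths in m; the calibration is good to about 2 mm. A picture is of the moment at which its call begins. camera_params takes no time and is no camera call.
- hand_in(): hands the job in, once; it reports no verdict.
Trained networks look in the newest picture that a camera, given by its name, has taken for a name from the list of things; names that differ only in an ending like _2 or _b are one class to them, and where a whole thing is asked for, a point or a joint stands for the part that bears it (a point fixed in the world has none). Each returns a list of dicts, best first, with "p" (0 to 1); they miss things now and then, are a little off and sometimes report something else, mostly with a low value. They report only what shows in the picture. A call takes as long as a camera call. They do not tell look-alikes from the thing itself.
- spot_in(camera, thing): "xyz" ([x, y, z] in m, in world coordinates, good to about 4 mm: the middle of the surface that is visible of it).
The state is a dict: "time": time; "joint_positions": joint angles; "joint_vel": joint speeds; "joint_torque": joint torques, N m; "tcp_pos": TCP position; "eef_rot": TCP orientation; "ft_force": force on the tool from outside, world axes, zero at the start; "moment": the same for the moment, N m; "opening": finger opening in m.
Only numpy, scipy, OpenCV 4.12 (cv2) and the standard library are available. Lean on these libraries where they do the work, as an engineer would, in place of code of your own. Each camera call takes 0.05 s, during which the arm holds its last target.

TASK

The three steel sauce pots and the rectangular steel pan are set out for service: put on each the lid that belongs to it, so that every lid sits fully down and flat on its rim. The pot with the ladle gets the lid with the notch, turned so that the ladle's handle comes out through the notch. Leave the pots and the pan standing where they are.

Things in the scene. Friction and masses are not known exactly. Their poses are not given: they have to be found in the camera images.
- pot_ladle_mouth (a point): Centre of the mouth at rim height of a loose round steel pot, 112 mm high, mouth 102, rim 114 mm across, with a steel ladle fixed standing in it. x axis: the way the ladle leans; its 8 mm round handle crosses rim height 45 mm from the centre and leans out 35 degrees from upright, to 95 mm above the rim and 126 mm from the centre. 0.75 kg.
- pot_plain_mouth (a point): Centre of the mouth at rim height of a loose round steel pot without ladle, 112 mm high, mouth 102 mm, rim 114 mm across. 0.65 kg. The four vessels stand in a row behind the lids, in any order.
- pot_small_mouth (a point): Centre of the mouth at rim height of a smaller loose round steel pot, 90 mm high, mouth 72 mm, rim 84 mm across. 0.45 kg.
- ninth_pan_mouth (a point): Centre of the mouth at rim height of a loose rectangular steel food pan, 95 mm high, 182 mm long over its rim (along this x axis, which points roughly away from the robot) by 121 mm wide; mouth 148 by 88 mm. 0.6 kg.
- lid_notched_grip (a point): Round black plastic lid, 118 mm across, plate 3 mm, with a notch 30 mm wide cut from the edge in to 30 mm from the centre, on this point's +x side. Point: middle of its steel bar handle (56 mm along this x axis, 14 wide, 10 high), 26 mm above the plate, 39 above the table; z up. Seated: plate flat on the rim, point 29 mm above it. Tapered skirt below, 10 mm deep, 90 mm across at the plate, 82 below, open at the notch. 0.15 kg.
- lid_plain_grip (a point): Round black plastic lid without notch, 118 mm across, plate 3 mm. Point: middle of its steel bar handle (56 mm along this x axis, 14 wide, 10 high), 26 mm above the plate, 39 above the table; z up. Seated: plate flat on the rim, point 29 mm above it. Tapered plug below goes into the mouth: 10 mm deep, 90 mm across at the plate, 82 below. 0.16 kg.
- lid_small_grip (a point): Small round black plastic lid, 88 mm across, plate 3 mm. Point: middle of its steel bar handle (56 mm along this x axis, 14 wide, 10 high), 26 mm above the plate, 39 above the table; z up. Seated: plate flat on the rim, point 29 mm above it. Tapered plug below goes into the mouth: 10 mm deep, 60 mm across at the plate, 52 below. 0.10 kg.
- lid_pan_grip (a point): Rectangular black plastic lid, 184 mm (x axis) by 123 mm, plate 3 mm; fits either way round. Point: middle of its steel bar handle (56 mm along this x axis, 14 wide, 10 high), 26 mm above the plate, 39 above the table; z up. Seated: plate flat on the rim, point 29 mm above it. Tapered plug below goes into the mouth: 10 mm deep, 136 by 76 mm at the plate, 128 by 68 below. 0.22 kg.
Not all that is in view belongs to the job. What is shaped like the part that bears pot_plain_mouth but orange is not meant.

How it is judged:
At the end, for the whole second after the job is handed in: Each lid on its own vessel (notched lid on the ladle pot): centred within 10 mm, bar 24 to 34 mm above the rim, level within 0.05 rad; notch toward the ladle within 0.3 rad, rectangular lid in line with the pan within 0.15 rad; all vessels upright within 0.06 rad (horizontal distance between lid_notched_grip and pot_ladle_mouth below 0.01 m and z of lid_notched_grip in the frame of pot_ladle_mouth between 0.024 and 0.034 m and angle between each of lid_notched_grip, lid_plain_grip, lid_small_grip, lid_pan_grip's own z axis and vertical below 0.05 rad and horizontal distance between lid_plain_grip and pot_plain_mouth below 0.01 m and z of lid_plain_grip in the frame of pot_plain_mouth between 0.024 and 0.034 m and horizontal distance between lid_small_grip and pot_small_mouth below 0.01 m and z of lid_small_grip in the frame of pot_small_mouth between 0.024 and 0.034 m and horizontal distance between lid_pan_grip and ninth_pan_mouth below 0.01 m and z of lid_pan_grip in the frame of ninth_pan_mouth between 0.024 and 0.034 m and angle between the x axis of lid_notched_grip and the x axis of pot_ladle_mouth, either way round below 0.3 rad and angle between the x axis of lid_pan_grip and the x axis of ninth_pan_mouth, either way round below 0.15 rad and angle between each of pot_ladle_mouth, pot_plain_mouth, pot_small_mouth, ninth_pan_mouth's own z axis and vertical below 0.06 rad); the robot touches nothing.
It fails at once if a pot or the pan is shifted by more than 50 mm (distance of any of pot_ladle_mouth, pot_plain_mouth, pot_small_mouth, ninth_pan_mouth from where it was at the start of the episode above 0.05 m).
It also fails if it takes over 144 s, if anything falls off the work surface, if the arm or the gripper's body presses on something with over 40 N, if the wrist force passes 120 N, or if a joint passes its speed limit or range.

## Working session

There is one attempt and no reset: what is moved stays moved. The work goes in short steps, Python scripts to look and compute and a tool call to move; the robot and the scene stay as the last step left them, time stands still between calls to the robot, and variables do not carry over. Pictures are saved under pics/ and viewed, and the job is handed in when it is done.

Besides the shell and the picture viewer there is one more tool, called after "Emit:" as name(argument=value, ...) on one line, values as JSON. play_rows: Moves the arm, as the interface text tells. Its arguments: {"type":"object","properties":{"motion":{"type":"string"}},"required":["motion"]}

```bash
mkdir -p pics; cat > s1.py <<'E'
from rig import *
import cv2, numpy as np
for n in ["scene","top"]:
    im=grab_frame(n); cv2.imwrite(f"pics/{n}0.png",np.ascontiguousarray(im[:,:,::-1]))
    p=camera_params(n); print(n,p)
    for t in ["pot_ladle_mouth","pot_plain_mouth","pot_small_mouth","ninth_pan_mouth","lid_notched_grip","lid_plain_grip","lid_small_grip","lid_pan_grip"]:
        print(t,[(np.round(d["xyz"],3).tolist(),round(d["p"],2)) for d in spot_in(n,t)[:4]])
print(sense())
E
python3 s1.py
```

```text
scene {'vertical_fov': 51.163095931686776, 'cx': 285.8337722733317, 'cy': 209.13398531803864, 'R': array([[ 7.13221508e-01, -7.00938352e-01,  7.12226946e-04],
       [-5.37175230e-01, -5.47240808e-01, -6.41849103e-01],
       [ 4.50286412e-01,  4.57397994e-01, -7.66830635e-01]]), 't': array([-0.3156954 ,  0.39765543,  1.16042931])}
pot_ladle_mouth [([0.66, -0.076, 0.076], 0.87)]
pot_plain_mouth [([0.627, 0.088, 0.071], 0.76), ([0.396, 0.523, 0.073], 0.72)]
pot_small_mouth [([0.626, -0.258, 0.055], 0.56)]
ninth_pan_mouth [([0.65, 0.285, 0.058], 0.79)]
lid_notched_grip [([0.428, 0.191, 0.011], 0.73)]
lid_plain_grip [([0.444, -0.001, 0.013], 0.63)]
lid_small_grip [([0.455, -0.184, 0.013], 0.56)]
lid_pan_grip [([0.457, -0.4, 0.01], 0.67)]
top {'vertical_fov': 49.95024660713448, 'cx': 277.3368792266591, 'cy': 212.82535150067167, 'R': array([[ 0.02096505, -0.99975118, -0.00761883],
       [-0.99724389, -0.02036879, -0.07134232],
       [ 0.07116939,  0.00909352, -0.99742279]]), 't': array([0.0623839 , 0.54012651, 1.75676775])}
pot_ladle_mouth [([0.666, -0.08, 0.032], 0.74)]
pot_plain_mouth
[... 491 characters left out ...]
     1.68361565e+00, -1.03073126e-01]), 'joint_vel': array([ 5.18914919e-04, -1.34338429e-03,  1.54804555e-05, -3.37568030e-04,
        9.49016707e-04, -2.43000265e-03]), 'joint_torque': array([ 3.39823582e-04, -3.40037513e+01, -3.02597702e+01,  7.18979398e-02,
        2.36395025e-02,  1.69847061e-05]), 'tcp_pos': array([0.20084513, 0.51203508, 0.22252728]), 'eef_rot': array([[ 3.65159734e-01,  9.30944875e-01,  8.50555178e-05],
       [ 9.30944872e-01, -3.65159741e-01,  8.84362436e-05],
       [ 1.13388119e-04,  4.68886430e-05, -9.99999992e-01]]), 'ft_force': array([ 0.25650509, -0.4326298 ,  0.59238284]), 'moment': array([0.03884371, 0.00877048, 0.02578695]), 'opening': 0.09393249202002195}
```

View pics/scene0.png

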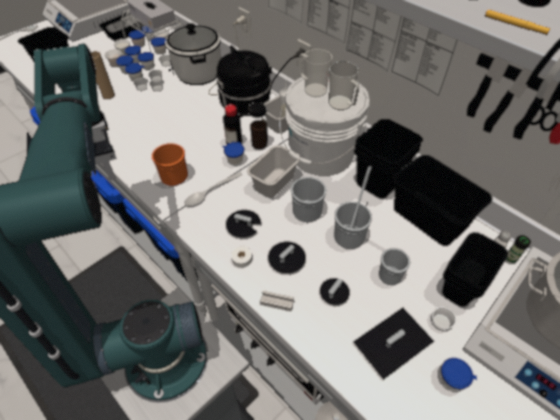

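View pics/top0.png

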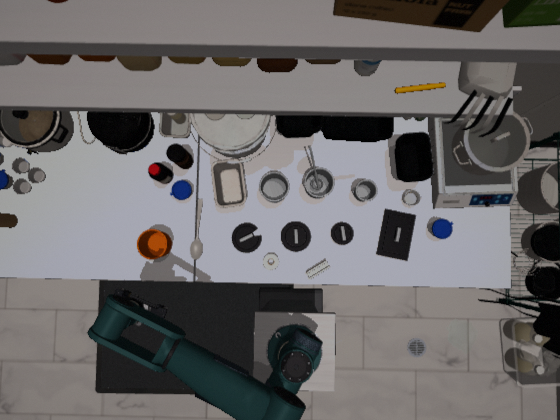

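```bash
cat > s2.py <<'E'
import cv2
im=cv2.imread("pics/top0.png")[140:285,200:470]
cv2.imwrite("pics/topc.png",cv2.resize(im[:,:135],None,fx=4,fy=4,interpolation=cv2.INTER_CUBIC))
cv2.imwrite("pics/topd.png",cv2.resize(im[:,95:],None,fx=4,fy=4,interpolation=cv2.INTER_CUBIC))
im=cv2.imread("pics/scene0.png")[140:380,220:440]
cv2.imwrite("pics/scc.png",cv2.resize(im,None,fx=2.5,fy=2.5,interpolation=cv2.INTER_CUBIC))
E
python3 s2.py
```

```text
(no output)
```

View pics/topc.png

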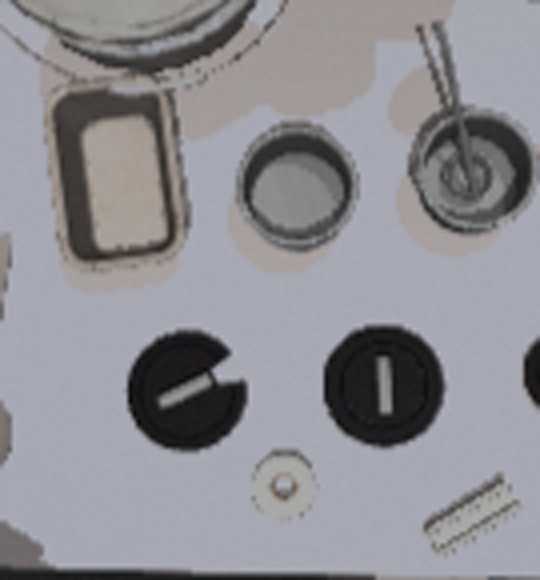

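View pics/topd.png

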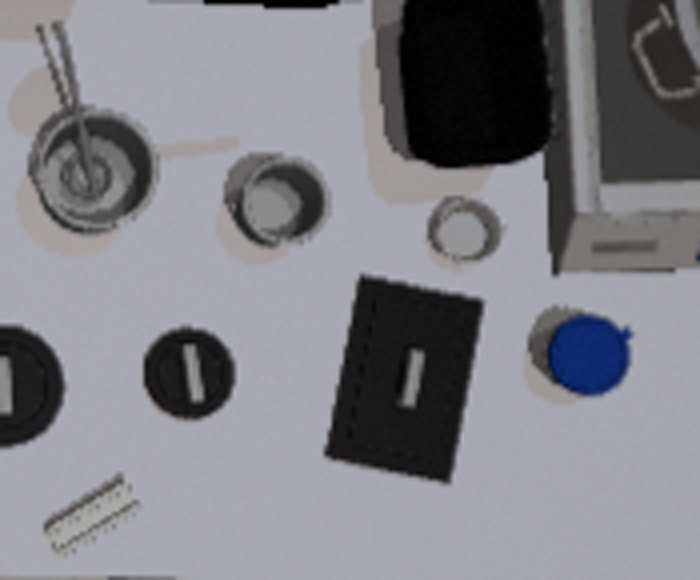

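View pics/scc.png

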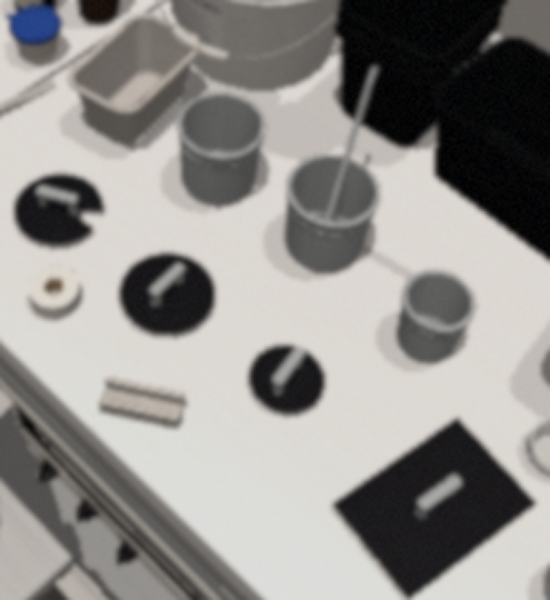

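```bash
cat > fit.py <<'E'
import cv2, numpy as np
from scipy.optimize import minimize
from scipy.ndimage import map_coordinates
from rig import camera_params
H=420
CP={n:camera_params(n) for n in("scene","top")}
def proj(n,X):
    p=CP[n]; f=H/2/np.tan(np.radians(p["vertical_fov"])/2)
    c=np.asarray(X)@np.asarray(p["R"]).T+np.asarray(p["t"])
    return np.c_[f*c[:,0]/c[:,2]+p["cx"], f*c[:,1]/c[:,2]+p["cy"]]
def ray(n,u,v,z):
    p=CP[n]; f=H/2/np.tan(np.radians(p["vertical_fov"])/2)
    R=np.asarray(p["R"]);d=R.T@np.array([(u-p["cx"])/f,(v-p["cy"])/f,1]);o=-R.T@np.asarray(p["t"])
    return o+d*(z-o[2])/d[2]
def circle(r):
    a=np.linspace(0,2*np.pi,240,endpoint=False); return np.c_[r*np.cos(a),r*np.sin(a)]
def rect(l,w,cut=0.0):
    t=np.linspace(-1,1,80); t=t[np.abs(t)<1-cut]
    o=np.ones_like(t)
    return np.r_[np.c_[t*l/2,o*w/2],np.c_[t*l/2,-o*w/2],np.c_[o*l/2,t*w/2],np.c_[-o*l/2,t*w/2]]
def place(pts,x,y,z,th=0):
    c,s=np.cos(th),np.sin(th)
    return np.c_[pts@np.array([[c,s],[-s,c]])+[x,y],np.full(len(pts),z)]
def grads(files,sig=1.0):
    G={}
    for n,fn in files.items():
        g=cv2.GaussianBlur(cv2.imread(fn,0).astype(np.float32),(0,0),sig)
        G[n]=g
    return G
def score(G,n,outlines,p):
    # outlines: list of (pts, z, sign): sign +1 outside brighter, -1 inside brighter, 0 any
    s=0
    for pts,z,sign in outlines:
        th=p[2] if len(p)>2 else 0
        e=0.0015
        rr=np.linalg.norm(pts,axis=1,keepdims=True)
        a=proj(n,place(pts,p[0],p[1],z,th)); b=proj(n,place(pts*(1+e/rr),p[0],p[1],z,th))
        d=b-a; d/=np.linalg.norm(d,axis=1,keepdims=True)
        o=map_coordinates(G[n],(a+d)[:,::-1].T,order=1); i=map_coordinates(G[n],(a-d)[:,::-1].T,order=1)
        g=o-i
        s+=np.mean(np.clip(g*sign if sign else np.abs(g),-20,40))
    return s
def fit(G,cams,outlines,p0,span=0.012):
    best=None
    def f(p): return -sum(score(G,n,outlines,p) for n in cams)
    for dx in np.linspace(-span,span,9):
        for dy in np.linspace(-span,span,9):
            p=list(p0);p[0]+=dx;p[1]+=dy
            v=f(p)
            if best is None or v<best[0]: best=(v,p)
    sx=np.array([[0]*len(p0)]+[[0.003 if j==i else 0 for j in range(len(p0))] for i in range(len(p0))],float)
    if len(p0)>2: sx[3,2]=0.06
    r=minimize(f,best[1],method="Nelder-Mead",options=dict(initial_simplex=np.array(best[1])+sx,xatol=1e-4,fatol=1e-3))
    return r.x,-r.fun
def pot(R,r,z): return [(circle(R),z,0),(circle(r),z,0)]
OUT=dict(plain=pot(.057,.051,.112),ladle=pot(.057,.051,.112),small=pot(.042,.036,.09),
 pan=[(rect(.182,.121,.2),.095,0),(rect(.148,.088,.2),.095,0)],
 Ln=[(circle(.059),.012,1)],Lp=[(circle(.059),.012,1)],Ls=[(circle(.044),.012,1)],Lr=[(rect(.184,.123),.012,1)])
E
cat > s3.py <<'E'
from fit import *
P0=dict(plain=[.64,.093],ladle=[.67,-.08],small=[.633,-.262],pan=[.65,.28,0],Ln=[.433,.196],Lp=[.45,.001],Ls=[.46,-.178],Lr=[.46,-.396,-.15])
F=dict(scene="pics/scene0.png",top="pics/top0.png")
G=grads(F); ims={n:cv2.resize(cv2.imread(f),None,fx=4,fy=4,interpolation=cv2.INTER_CUBIC) for n,f in F.items()}
for k,p0 in P0.items():
    for cams in (["top"],["scene"],["top","scene"]):
        x,s=fit(G,cams,OUT[k],p0); print(k,cams,np.round(x,4),round(s,1))
    for n in F:
        for pts,z,_ in OUT[k]:
            for u,v in proj(n,place(pts,x[0],x[1],z,x[2] if len(x)>2 else 0)): cv2.circle(ims[n],(int(u*4+1.5),int(v*4+1.5)),0,(0,0,255),-1)
cv2.imwrite("pics/o1.png",ims["top"][560:1100,800:1340]);cv2.imwrite("pics/o2.png",ims["top"][560:1100,1200:1740])
s=cv2.resize(ims["scene"],None,fx=.75,fy=.75,interpolation=cv2.INTER_AREA)
cv2.imwrite("pics/o3.png",s[440:1040,620:1320])
E
python3 s3.py
```

```text
plain ['top'] [0.6289 0.0882] 71.2
plain ['scene'] [0.6288 0.0861] 54.8
plain ['top', 'scene'] [0.6287 0.0871] 125.4
ladle ['top'] [ 0.6581 -0.0693] 52.1
ladle ['scene'] [ 0.6481 -0.0796] 63.0
ladle ['top', 'scene'] [ 0.6474 -0.0784] 121.0
small ['top'] [ 0.6276 -0.2613] 65.1
small ['scene'] [ 0.6247 -0.2589] 65.9
small ['top', 'scene'] [ 0.6259 -0.2608] 128.6
pan ['top'] [0.6482 0.2692 0.1812] 56.6
pan ['scene'] [0.6442 0.2659 0.0593] 42.3
pan ['top', 'scene'] [0.6467 0.2664 0.051 ] 94.0
Ln ['top'] [0.4364 0.1965] 37.9
Ln ['scene'] [0.4425 0.2027] 38.5
Ln ['top', 'scene'] [0.4389 0.1987] 76.2
Lp ['top'] [0.444 0.001] 40.0
Lp ['scene'] [0.444 0.004] 40.0
Lp ['top', 'scene'] [0.447 0.001] 80.0
Ls ['top'] [ 0.46  -0.181] 40.0
Ls ['scene'] [ 0.4665 -0.1795] 39.8
Ls ['top', 'scene'] [ 0.4665 -0.1795] 79.8
Lr ['top'] [ 0.463 -0.393 -0.15 ] 40.0
Lr ['scene'] [ 0.4633 -0.3917 -0.19  ] 40.0
Lr ['top', 'scene'] [ 0.4653 -0.3923 -0.1696] 80.0
```

View pics/o1.png

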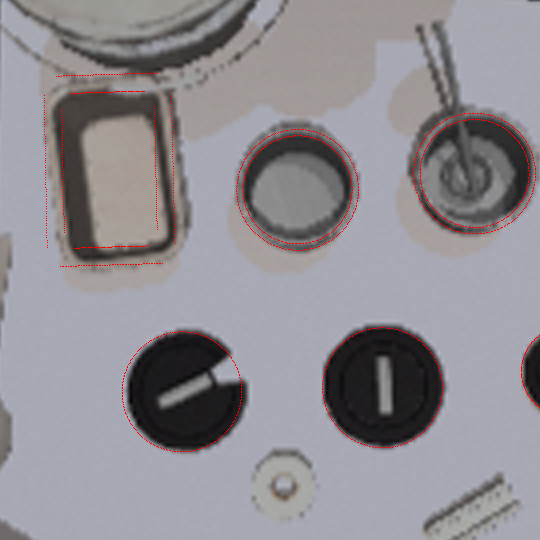

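View pics/o2.png

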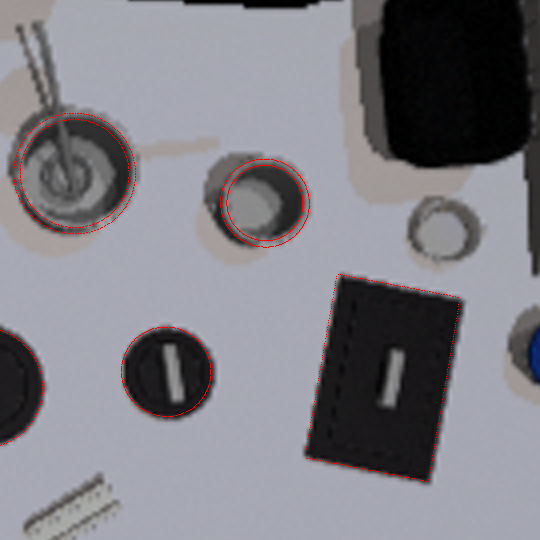

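View pics/o3.png

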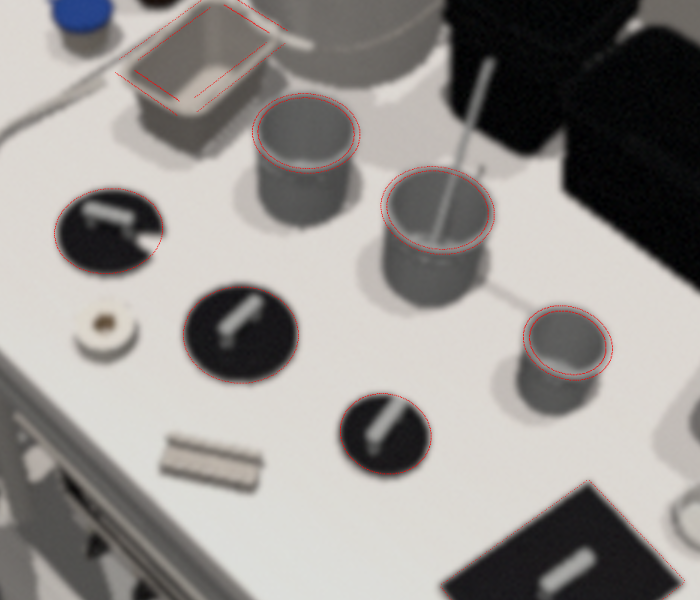

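```bash
sed -i 's/np.clip(g\*sign if sign else np.abs(g),-20,40)/np.clip(g*sign if sign else np.abs(g),-20,CL)/; s/^H=420/H=420\nCL=300/' fit.py
cat > s4.py <<'E'
import fit
from fit import *
def rrect(l,w,r):
    P=[]
    for cx,cy,a0 in((1,1,0),(-1,1,90),(-1,-1,180),(1,-1,270)):
        a=np.radians(a0+np.linspace(0,90,20));P.append(np.c_[cx*(l/2-r)+r*np.cos(a),cy*(w/2-r)+r*np.sin(a)])
    P=np.vstack(P);Q=np.vstack([P,P[:1]]);d=np.r_[0,np.cumsum(np.linalg.norm(np.diff(Q,axis=0),axis=1))]
    s=np.linspace(0,d[-1],300,endpoint=False);return np.c_[np.interp(s,d,Q[:,0]),np.interp(s,d,Q[:,1])]
P0=dict(plain=[.629,.087],ladle=[.65,-.078],small=[.626,-.261],pan=[.648,.262,0.05],Ln=[.433,.196],Lp=[.45,.001],Ls=[.46,-.178],Lr=[.463,-.392,-.17])
OUT['pan']=[(rrect(.182,.121,.025),.095,0),(rrect(.148,.088,.02),.095,0)]
F=dict(scene="pics/scene0.png",top="pics/top0.png")
G=grads(F,.7); K=8
R={}
for k,p0 in P0.items():
    sp=.008
    fit.CL=300 if k[0]=='L' else 40
    for cams in (["top"],["scene"],["top","scene"]):
        x,s=fit.fit(G,cams,OUT[k],p0,sp); R[k,cams[0] if len(cams)==1 else 'both']=x; print(k,cams,np.round(x,4),round(s,1))
def tile(n,k):
    x=R[k,'both']; c=proj(n,[[x[0],x[1],OUT[k][0][1]]])[0]
    u0,v0=int(c[0])-25,int(c[1])-25
    im=cv2.imread(F[n])[v0:v0+50,u0:u0+50]; im=cv2.resize(im,None,fx=K,fy=K,interpolation=cv2.INTER_CUBIC)
    for which,col in((n,(0,0,255)),('both',(0,255,0))):
        x=R[k,which]
        for pts,z,_ in OUT[k]:
            for u,v in proj(n,place(pts,x[0],x[1],z,x[2] if len(x)>2 else 0)): cv2.circle(im,(int((u-u0+.5)*K),int((v-v0+.5)*K)),0,col,-1)
    return im[:,:, :]
for a,b in(("plain","ladle"),("small","pan")):
    big=np.vstack([np.hstack([tile(n,k) for k in(a,b)]) for n in("top","scene")])
    cv2.imwrite(f"pics/t_{a}.png",cv2.resize(big,(600,600),interpolation=cv2.INTER_AREA))
E
python3 s4.py
```

```text
Traceback (most recent call last):
  File "s4.py", line 18, in <module>
    x,s=fit.fit(G,cams,OUT[k],p0,sp); R[k,cams[0] if len(cams)==1 else 'both']=x; print(k,cams,np.round(x,4),round(s,1))
        ^^^^^^^
AttributeError: 'function' object has no attribute 'fit'
```

```bash
sed -i 's/^import fit$/import fit as FM/; s/fit\.CL/FM.CL/; s/fit\.fit/FM.fit/' s4.py; python3 s4.py
```

```text
plain ['top'] [0.629 0.088] 71.4
plain ['scene'] [0.6297 0.0861] 58.4
plain ['top', 'scene'] [0.6292 0.0866] 129.7
ladle ['top'] [ 0.6483 -0.0774] 64.1
ladle ['scene'] [ 0.6482 -0.08  ] 65.4
ladle ['top', 'scene'] [ 0.6481 -0.0779] 128.8
small ['top'] [ 0.6266 -0.2609] 66.7
small ['scene'] [ 0.6246 -0.2585] 68.0
small ['top', 'scene'] [ 0.6254 -0.2607] 133.2
pan ['top'] [0.6478 0.2691 0.1742] 58.1
pan ['scene'] [0.6441 0.2674 0.039 ] 42.5
pan ['top', 'scene'] [0.6469 0.2692 0.1873] 96.6
Ln ['top'] [0.4399 0.1946] 92.8
Ln ['scene'] [0.439  0.1966] 85.1
Ln ['top', 'scene'] [0.4395 0.1952] 175.8
Lp ['top'] [0.4493 0.0009] 98.2
Lp ['scene'] [0.4483 0.0029] 93.5
Lp ['top', 'scene'] [0.449  0.0017] 189.7
Ls ['top'] [ 0.465  -0.1819] 97.6
Ls ['scene'] [ 0.4638 -0.1794] 90.1
Ls ['top', 'scene'] [ 0.4645 -0.1807] 184.2
Lr ['top'] [ 0.4643 -0.3938 -0.1847] 90.3
Lr ['scene'] [ 0.4629 -0.3913 -0.1856] 84.3
Lr ['top', 'scene'] [ 0.4637 -0.3925 -0.1854] 170.3
```

View pics/t_plain.png

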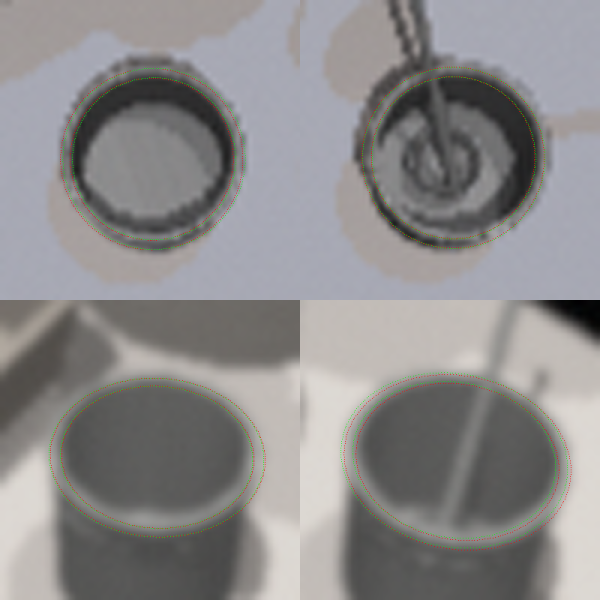

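View pics/t_small.png

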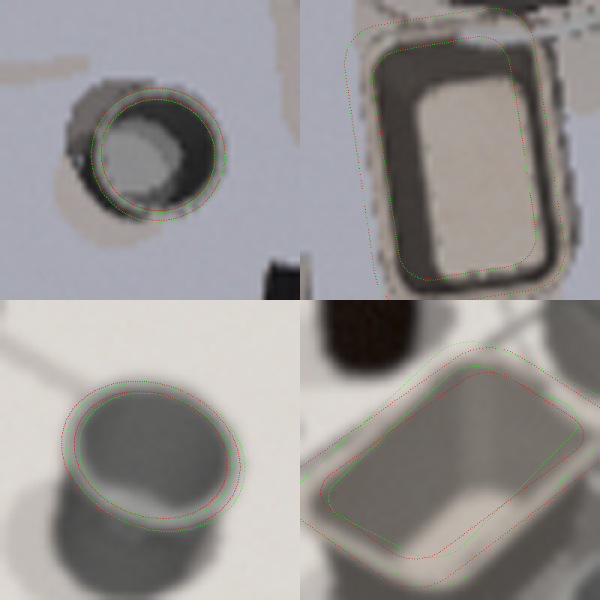

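```bash
sed 's/^P0=.*/P0=dict(pan=[.646,.262,0.06])/; s/sp=.008/sp=.003/' s4.py | sed '/^for a,b/,$d' > s5.py; cat >> s5.py <<'E'
K=6
for n in F:
    im=cv2.imread(F[n]); u0,v0=(200,150) if n=="top" else (230,130)
    im=cv2.resize(im[v0:v0+70,u0:u0+80],None,fx=K,fy=K,interpolation=cv2.INTER_CUBIC)
    for x,col in((R["pan","top"],(0,0,255)),(R["pan","scene"],(0,255,0))):
        for pts,z,_ in OUT["pan"]:
            for u,v in proj(n,place(pts,*x[:2],z,x[2])): cv2.circle(im,(int((u-u0+.5)*K),int((v-v0+.5)*K)),0,col,-1)
    cv2.imwrite(f"pics/p_{n}.png",im)
E
python3 s5.py; python3 -c "
import cv2,numpy as np
cv2.imwrite('pics/pp.png',np.vstack([cv2.imread('pics/p_top.png'),cv2.imread('pics/p_scene.png')])[:840].__getitem__(slice(None)) )
i=cv2.imread('pics/pp.png');cv2.imwrite('pics/pp.png',cv2.resize(i,(343,600)) if 0 else np.hstack([i[:420],i[420:]])[:, :960].copy())
i=cv2.imread('pics/pp.png');cv2.imwrite('pics/pp.png',cv2.resize(i,(800,350)))"
```

```text
pan ['top'] [0.6478 0.2691 0.1744] 58.1
pan ['scene'] [0.6441 0.2674 0.039 ] 42.5
pan ['top', 'scene'] [0.6477 0.2676 0.1044] 94.9
```

View pics/pp.png

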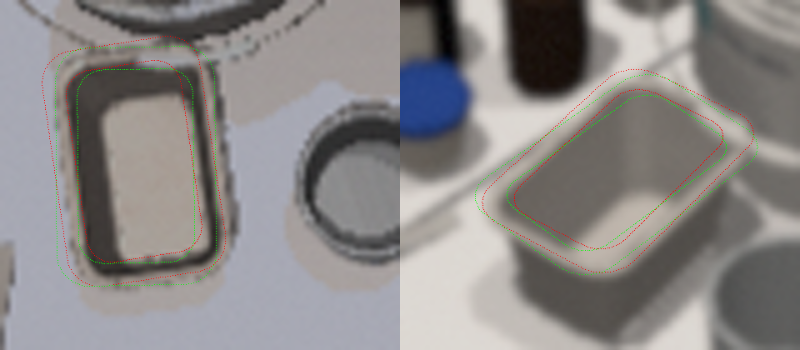

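```bash
cat > s6.py <<'E'
from fit import *
c=np.array([.648,-.079])
for n,u,v in(("scene",370,167.2),("top",306,146.5),("top",309,146)):
    X=ray(n,u,v,.207); d=X[:2]-c; print(n,X.round(4),np.linalg.norm(d).round(3),np.arctan2(d[1],d[0]).round(3))
for th in (.1,.2,.3): print(th,proj("top",[[c[0]+.126*np.cos(th),c[1]+.126*np.sin(th),.207],[c[0]+.045*np.cos(th),c[1]+.045*np.sin(th),.112]]).round(1).tolist(),proj("scene",[[c[0]+.126*np.cos(th),c[1]+.126*np.sin(th),.207],[c[0]+.045*np.cos(th),c[1]+.045*np.sin(th),.112]]).round(1).tolist())
# bars
F=dict(scene="pics/scene0.png",top="pics/top0.png")
L=dict(Ln=(.4395,.1952,.057),Lp=(.449,.0017,.057),Ls=(.4645,-.1807,.042),Lr=(.4637,-.3925,.055))
import cv2
for k,(x,y,r) in L.items():
  for n in F:
    g=cv2.imread(F[n],0)
    m=np.zeros_like(g); 
    cv2.fillPoly(m,[proj(n,place(circle(.036),x,y,.044)).round().astype(int)],1)
    m2=(m>0)&(g>105)
    nb,lab,st,_=cv2.connectedComponentsWithStats(m2.astype(np.uint8),connectivity=8)
    cx=proj(n,[[x,y,.044]])[0]
    i=1+np.argmax(st[1:,4]) if nb>1 else 0
    vs,us=np.where(lab==i)
    P=np.array([ray(n,u,v,.044)[:2] for u,v in zip(us,vs)]); w=g[vs,us].astype(float)-80
    ctr=np.average(P,axis=0,weights=w); C=np.cov((P-ctr).T,aweights=w); e,V=np.linalg.eigh(C)
    print(k,n,len(us),ctr.round(4),"ang",np.arctan2(V[1,1],V[0,1]).round(3),"len",np.sqrt(12*e).round(3))
E
python3 s6.py
```

```text
scene [ 0.7656 -0.0353  0.207 ] 0.125 0.356
top [ 0.764  -0.0252  0.207 ] 0.128 0.434
top [ 0.766  -0.0358  0.207 ] 0.126 0.351
0.1 [[317.6, 144.1], [317.4, 171.0]] [[379.8, 171.1], [360.7, 207.3]]
0.2 [[314.1, 144.6], [316.2, 171.1]] [[376.1, 169.4], [359.4, 206.6]]
0.3 [[310.7, 145.4], [315.1, 171.4]] [[372.3, 167.8], [358.1, 206.1]]
Ln scene 63 [0.4389 0.1969] ang 2.046 len [0.014 0.051]
Ln top 35 [0.4395 0.193 ] ang 2.043 len [0.009 0.051]
Lp scene 70 [0.4476 0.0027] ang -3.066 len [0.013 0.052]
Lp top 35 [ 4.462e-01 -1.000e-04] ang -3.07 len [0.01  0.049]
Ls scene 182 [ 0.4794 -0.1723] ang 2.856 len [0.052 0.06 ]
Ls top 36 [ 0.4628 -0.1824] ang -2.964 len [0.01  0.051]
Lr scene 105 [ 0.4623 -0.3918] ang 2.957 len [0.012 0.053]
Lr top 35 [ 0.4637 -0.3943] ang 2.968 len [0.01  0.051]
```

Emit:
play_rows(motion="0 0 -8 0.04 -0.053 0 0.06; 0 0 -16 0.08 -0.106 0 0.06; 0 0 -24 0.12 -0.159 0 0.06; 0 0 -32 0.16 -0.212 -0.02 0.06; 0 0 -40 0.2 -0.265 -0.05 0.06; 0 0 -41.5 0.2385 -0.3165 -0.09 0.06; 0 0 -41.5 0.2385 -0.3165 -0.11 0.06; 0 0 -41.5 0.2385 -0.3165 -0.12 0.06; 0 0 -41.5 0.2385 -0.3165 -0.12 0.06; 0 0 -41.5 0.2385 -0.3165 -0.12 0.06; 0 0 -41.5 0.2385 -0.3165 -0.12 0.06")

```text
time: 2.0
tcp_pos: [0.4392, 0.1956, 0.1026]
eef_rot: [[0.891, 0.454, -0.001], [0.454, -0.891, 0.001], [-0.0, -0.001, -1.0]]
ft_force: [-0.1, -0.2, -0.0]
opening: 0.0601
```

Emit:
play_rows(motion="0 0 0 0 0 -0.03 0.06; 0 0 0 0 0 -0.055 0.06; 0 0 0 0 0 -0.065 0.06; 0 0 0 0 0 -0.065 0.06; 0 0 0 0 0 -0.065 0.06")

```text
time: 2.5
tcp_pos: [0.44, 0.1966, 0.0392]
eef_rot: [[0.89, 0.455, 0.002], [0.455, -0.89, 0.002], [0.002, -0.001, -1.0]]
ft_force: [0.1, -0.7, 0.1]
opening: 0.0599
```

Emit:
play_rows(motion="0 0 0 0 0 0 0.04; 0 0 0 0 0 0 0.025; 0 0 0 0 0 0 0.01; 0 0 0 0 0 0 0.0; 0 0 0 0 0 0 0; 0 0 0 0 0 0 0; 0 0 0 0 0 0 0; 0 0 0 0 0 0 0")

```text
time: 3.3
tcp_pos: [0.4398, 0.1964, 0.0392]
eef_rot: [[0.89, 0.455, 0.001], [0.455, -0.89, 0.001], [0.002, -0.0, -1.0]]
ft_force: [-1.0, -0.6, 0.7]
opening: 0.014
```

```bash
cat > shot.py <<'E'
import sys,cv2,numpy as np
from rig import *
k=sys.argv[1]
a=grab_frame("top");b=grab_frame("scene")
cv2.imwrite(f"pics/{k}_top.png",a[:,:,::-1].copy());cv2.imwrite(f"pics/{k}_scene.png",b[:,:,::-1].copy())
A=cv2.resize(a[120:290,190:450,::-1],None,fx=3,fy=3,interpolation=cv2.INTER_CUBIC)
B=cv2.resize(b[120:380,200:460,::-1],None,fx=2.3,fy=2.3,interpolation=cv2.INTER_CUBIC)
cv2.imwrite(f"pics/{k}_ct.png",A);cv2.imwrite(f"pics/{k}_cs.png",B)
s=sense();print(s["time"],s["tcp_pos"].round(4),s["eef_rot"].round(3).tolist(),s["ft_force"].round(1),s["opening"].round(4),s["joint_positions"].round(2))
E
python3 shot.py a
```

```text
Traceback (most recent call last):
  File "shot.py", line 9, in <module>
    s=sense();print(s["time"],s["tcp_pos"].round(4),s["eef_rot"].round(3).tolist(),s["ft_force"].round(1),s["opening"].round(4),s["joint_positions"].round(2))
                                                                                                          ^^^^^^^^^^^^^^^^^^
AttributeError: 'float' object has no attribute 'round'
```

View pics/a_cs.png

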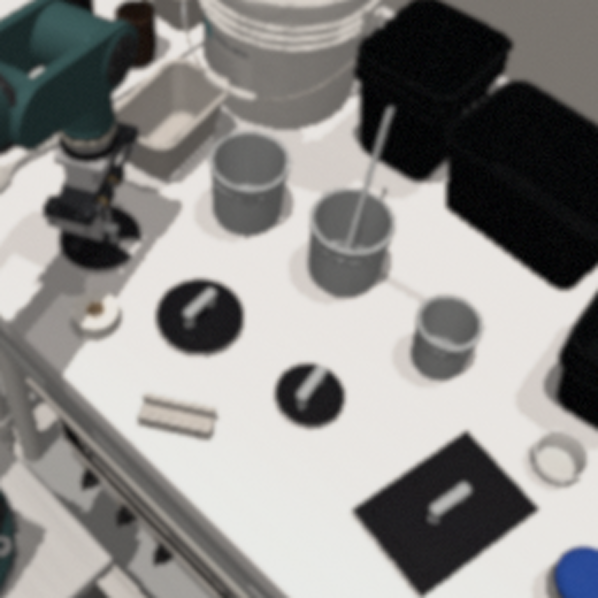

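Emit:
play_rows(motion="0 0 0 0 0 0.02 0; 0 0 0 0 0 0.06 0; 0 0 0 0 0 0.11 0; 0 0 0 0 0 0.15 0; 0 0 4 0.01 -0.01 0.17 0; 0 0 10 0.03 -0.04 0.17 0; 0 0 17 0.055 -0.07 0.17 0; 0 0 24 0.08 -0.1 0.17 0; 0 0 31 0.1 -0.13 0.17 0; 0 0 38 0.12 -0.16 0.17 0; 0 0 45 0.14 -0.19 0.17 0; 0 0 52 0.16 -0.22 0.17 0; 0 0 59 0.18 -0.24 0.17 0; 0 0 66 0.195 -0.26 0.17 0; 0 0 73 0.205 -0.27 0.17 0; 0 0 80 0.2087 -0.2749 0.17 0; 0 0 83.2 0.2087 -0.2749 0.16 0; 0 0 83.2 0.2087 -0.2749 0.15 0; 0 0 83.2 0.2087 -0.2749 0.15 0; 0 0 83.2 0.2087 -0.2749 0.15 0")

```text
time: 5.4
tcp_pos: [0.6481, -0.0782, 0.1882]
eef_rot: [[-0.346, 0.938, -0.003], [0.938, 0.346, 0.002], [0.003, -0.002, -1.0]]
ft_force: [0.2, -0.1, -1.6]
opening: 0.0142
```

```bash
sed -i 's/s\["opening"\].round(4)/round(s["opening"],4)/' shot.py; python3 shot.py b
```

```text
5.5 [ 0.6486 -0.0783  0.1896] [[-0.346, 0.938, -0.0], [0.938, 0.346, 0.001], [0.001, 0.0, -1.0]] [-0.2 -0.4 -1.4] 0.0136 [-0.21  0.33  1.15  0.    1.66 -2.13]
```

View pics/b_cs.png

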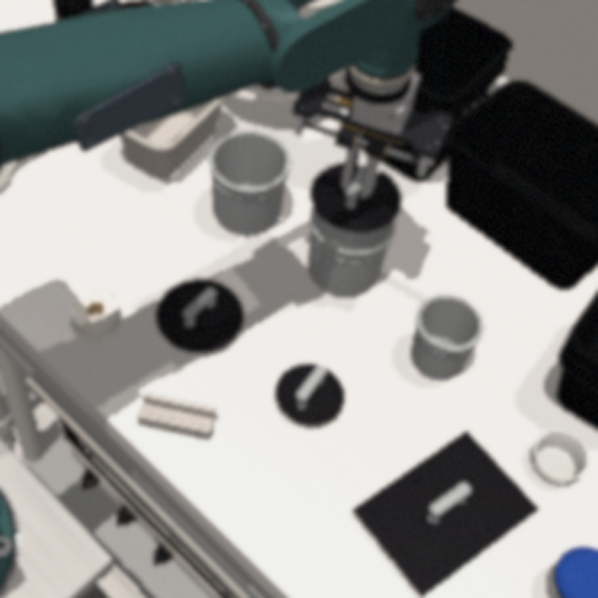

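View pics/b_ct.png

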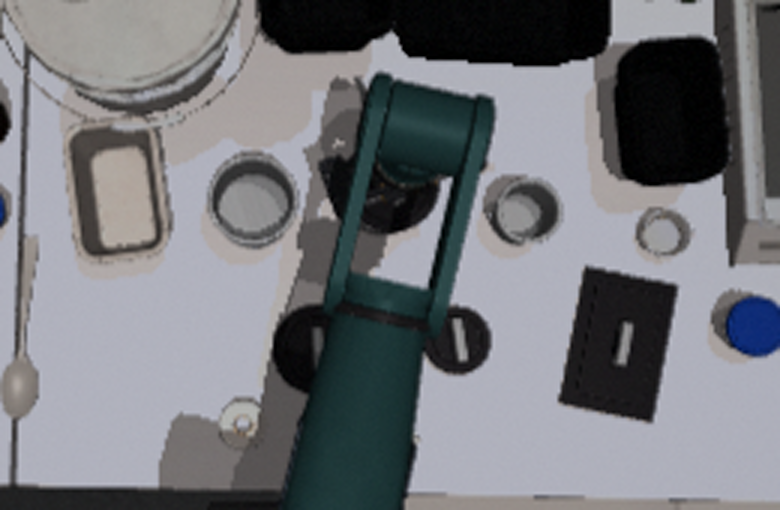

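Emit:
play_rows(motion="0 0 0 0 0 -0.015 0; 0 0 0 0 0 -0.03 0; 0 0 0 0 0 -0.038 0; 0 0 0 0 0 -0.043 0; 0 0 0 0 0 -0.046 0; 0 0 0 0 0 -0.048 0; 0 0 0 0 0 -0.048 0; 0 0 0 0 0 -0.048 0")

```text
time: 6.3
tcp_pos: [0.6489, -0.0784, 0.1421]
eef_rot: [[-0.346, 0.938, 0.001], [0.938, 0.346, 0.001], [0.001, 0.001, -1.0]]
ft_force: [-0.2, 0.1, -1.4]
opening: 0.0136
```

Emit:
play_rows(motion="0 0 0 0 0 -0.001 0; 0 0 0 0 0 -0.002 0; 0 0 0 0 0 -0.002 0")

```text
time: 6.6
tcp_pos: [0.6493, -0.0784, 0.1413]
eef_rot: [[-0.347, 0.938, 0.002], [0.938, 0.347, 0.001], [-0.0, 0.003, -1.0]]
ft_force: [-0.4, 0.2, 1.4]
opening: 0.0136
```

```bash
python3 shot.py c
```

```text
6.7 [ 0.6493 -0.0784  0.1413] [[-0.346, 0.938, 0.002], [0.938, 0.346, 0.001], [-0.0, 0.003, -1.0]] [-0.5  0.1  1.9] 0.0138 [-0.21  0.34  1.23  0.    1.57 -2.13]
```

View pics/c_cs.png

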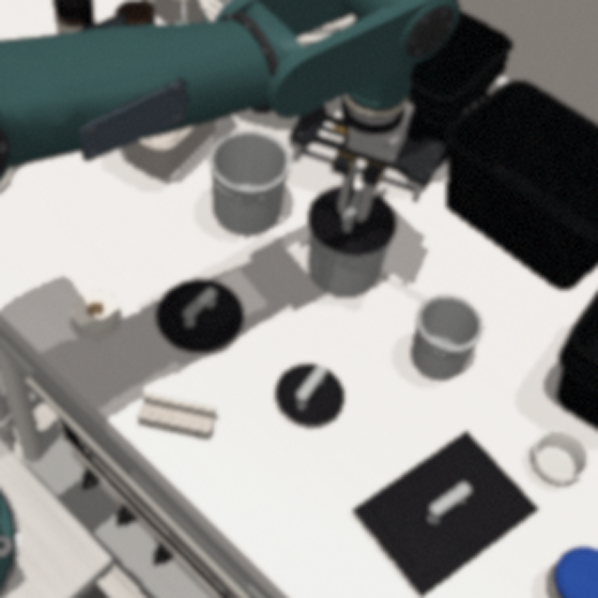

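Emit:
play_rows(motion="0 0 0 0 0 0 0.02; 0 0 0 0 0 0 0.035; 0 0 0 0 0 0 0.05; 0 0 0 0 0 0 0.05; 0 0 0 0 0 0.02 0.05; 0 0 0 0 0 0.05 0.05; 0 0 0 0 0 0.08 0.05; 0 0 -4 -0.03 0.01 0.08 0.05; 0 0 -8 -0.07 0.03 0.08 0.05; 0 0 -12 -0.11 0.045 0.06 0.05; 0 0 -16 -0.15 0.06 0.03 0.05; 0 0 -16 -0.18 0.07 -0.01 0.05; 0 0 -16 -0.2 0.08 -0.04 0.05; 0 0 -16 -0.2 0.08 -0.05 0.05; 0 0 -16 -0.2 0.08 -0.05 0.05")

```text
time: 8.2
tcp_pos: [0.4489, 0.0015, 0.0903]
eef_rot: [[-0.075, 0.997, 0.001], [0.997, 0.075, -0.0], [-0.0, 0.001, -1.0]]
ft_force: [-0.3, -0.3, 0.3]
opening: 0.0501
```

```bash
python3 shot.py d
```

```text
8.3 [0.4521 0.0009 0.0935] [[-0.074, 0.997, 0.007], [0.997, 0.074, -0.001], [-0.001, 0.007, -1.0]] [ 1.  -0.6  0. ] 0.0499 [-0.12 -0.07  1.79 -0.    1.42 -1.77]
```

View pics/d_cs.png

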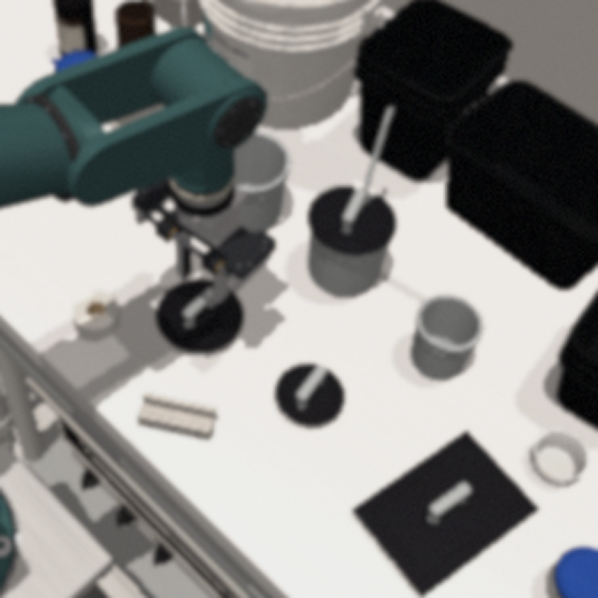

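View pics/d_ct.png

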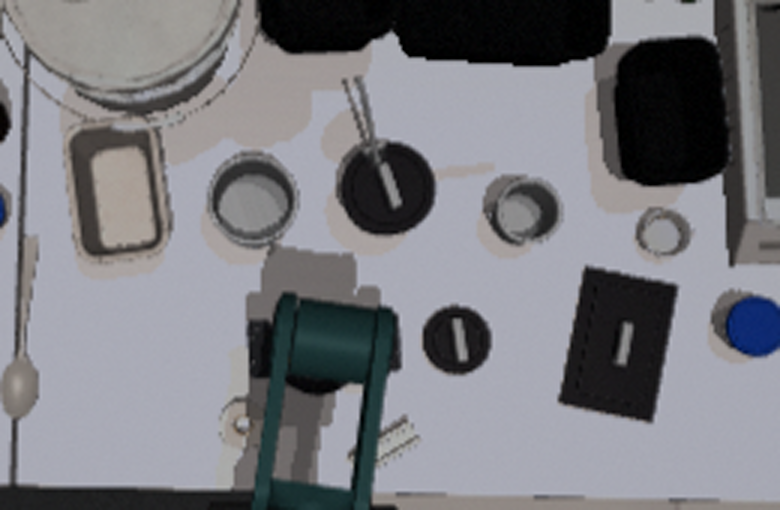

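Emit:
play_rows(motion="0 0 0 -0.003 0.0006 0 0.05; 0 0 0 -0.003 0.0006 -0.025 0.05; 0 0 0 -0.003 0.0006 -0.045 0.05; 0 0 0 -0.003 0.0006 -0.053 0.05; 0 0 0 -0.003 0.0006 -0.055 0.05; 0 0 0 -0.003 0.0006 -0.055 0.05; 0 0 0 -0.003 0.0006 -0.055 0.05")

```text
time: 9.0
tcp_pos: [0.4504, 0.0012, 0.0399]
eef_rot: [[-0.074, 0.997, 0.01], [0.997, 0.074, -0.001], [-0.002, 0.01, -1.0]]
ft_force: [0.4, -0.2, 0.6]
opening: 0.05
```

Emit:
play_rows(motion="0 0 0 0 0 0 0.03; 0 0 0 0 0 0 0.015; 0 0 0 0 0 0 0.0; 0 0 0 0 0 0 0.0; 0 0 0 0 0 0 0; 0 0 0 0 0 0 0; 0 0 0 0 0 0 0")

```text
time: 9.7
tcp_pos: [0.4503, 0.0015, 0.04]
eef_rot: [[-0.074, 0.997, 0.01], [0.997, 0.074, -0.001], [-0.001, 0.01, -1.0]]
ft_force: [-1.0, 1.1, 1.1]
opening: 0.0137
```

Emit:
play_rows(motion="0 0 0 0 0 0.02 0; 0 0 0 0 0 0.06 0; 0 0 0 0 0 0.11 0; 0 0 0 0 0 0.15 0; 0 0 0 0.02 0.01 0.16 0; 0 0 0 0.05 0.025 0.16 0; 0 0 0 0.085 0.04 0.16 0; 0 0 0 0.12 0.056 0.16 0; 0 0 0 0.15 0.071 0.155 0; 0 0 0 0.17 0.081 0.15 0; 0 0 0 0.1805 0.0855 0.14 0; 0 0 0 0.1805 0.0855 0.13 0; 0 0 0 0.1805 0.0855 0.13 0; 0 0 0 0.1805 0.0855 0.13 0; 0 0 0 0.1805 0.0855 0.13 0")

```text
time: 11.2
tcp_pos: [0.6304, 0.0865, 0.1709]
eef_rot: [[-0.073, 0.997, 0.011], [0.997, 0.073, -0.001], [-0.001, 0.011, -1.0]]
ft_force: [-0.4, 0.1, -0.8]
opening: 0.0137
```

```bash
python3 shot.py e
```

```text
11.3 [0.6307 0.0867 0.1712] [[-0.074, 0.997, 0.011], [0.997, 0.074, -0.001], [-0.001, 0.011, -1.0]] [ 0.1  0.8 -1.6] 0.0134 [ 0.05  0.29  1.24 -0.    1.6  -1.6 ]
```

View pics/e_cs.png

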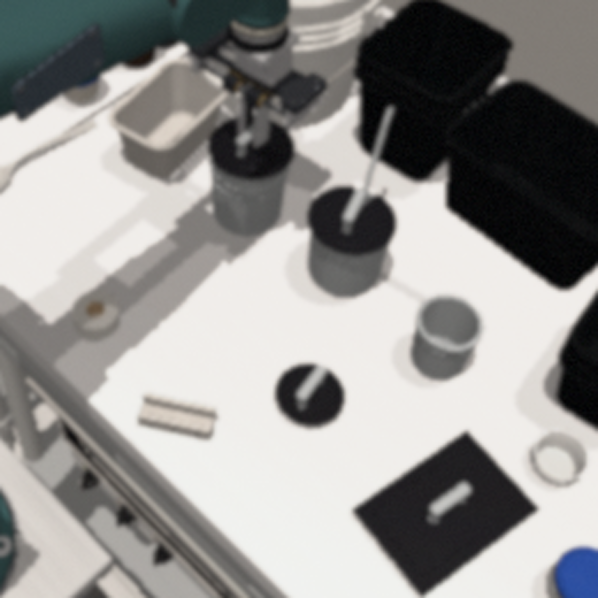

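Emit:
play_rows(motion="0 0 0 0 0 -0.01 0; 0 0 0 0 0 -0.018 0; 0 0 0 0 0 -0.024 0; 0 0 0 0 0 -0.027 0; 0 0 0 0 0 -0.029 0; 0 0 0 0 0 -0.0305 0; 0 0 0 0 0 -0.0305 0; 0 0 0 0 0 -0.0305 0")

```text
time: 12.1
tcp_pos: [0.6308, 0.0867, 0.1421]
eef_rot: [[-0.074, 0.997, 0.012], [0.997, 0.074, -0.001], [-0.001, 0.012, -1.0]]
ft_force: [-3.3, 0.1, 3.7]
opening: 0.0135
```

Emit:
play_rows(motion="0 0 0 0 0 0 0.02; 0 0 0 0 0 0 0.035; 0 0 0 0 0 0 0.05; 0 0 0 0 0 0 0.05; 0 0 0 0 0 0.03 0.05; 0 0 0 0 0 0.07 0.05; 0 0 0 -0.03 -0.02 0.08 0.05; 0 0.2 2 -0.07 -0.045 0.08 0.05; 0 0.4 4 -0.1 -0.08 0.08 0.05; 0 0.6 6 -0.12 -0.12 0.07 0.05; 0 0.6 6 -0.14 -0.16 0.05 0.05; 0 0.6 6 -0.155 -0.2 0.02 0.05; 0 0.6 6 -0.165 -0.24 -0.02 0.05; 0 0.6 6 -0.167 -0.26 -0.045 0.05; 0 0.6 6 -0.167 -0.268 -0.05 0.05; 0 0.6 6 -0.167 -0.268 -0.05 0.05; 0 0.6 6 -0.167 -0.268 -0.05 0.05; 0 0.6 6 -0.167 -0.268 -0.05 0.05")

```text
time: 13.9
tcp_pos: [0.4654, -0.1808, 0.0941]
eef_rot: [[-0.179, 0.984, 0.005], [0.984, 0.179, -0.001], [-0.002, 0.005, -1.0]]
ft_force: [0.3, 0.6, 0.8]
opening: 0.0499
```

```bash
python3 shot.py f
```

```text
14.0 [ 0.4651 -0.1807  0.0937] [[-0.179, 0.984, 0.005], [0.984, 0.179, -0.001], [-0.002, 0.005, -1.0]] [ 0.8  0.2 -0.2] 0.0499 [-0.49  0.03  1.69  0.    1.42 -2.24]
```

View pics/f_cs.png

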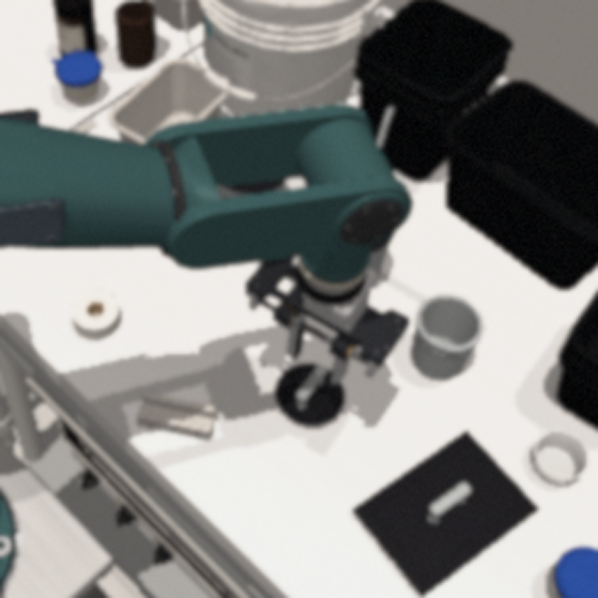

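View pics/f_ct.png

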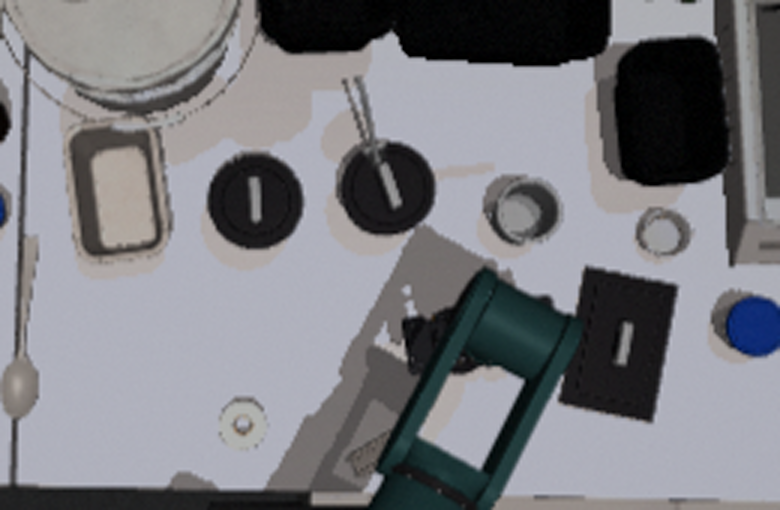

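Emit:
play_rows(motion="0 0 0 -0.001 0 -0.025 0.05; 0 0 0 -0.001 0 -0.045 0.05; 0 0 0 -0.001 0 -0.053 0.05; 0 0 0 -0.001 0 -0.055 0.05; 0 0 0 -0.001 0 -0.055 0.05; 0 0 0 -0.001 0 -0.055 0.05")

```text
time: 14.6
tcp_pos: [0.465, -0.181, 0.04]
eef_rot: [[-0.18, 0.984, 0.007], [0.984, 0.18, -0.002], [-0.003, 0.006, -1.0]]
ft_force: [-0.1, 0.7, 0.1]
opening: 0.0501
```

Emit:
play_rows(motion="0 0 0 0 0 0 0.03; 0 0 0 0 0 0 0.015; 0 0 0 0 0 0 0.0; 0 0 0 0 0 0 0.0; 0 0 0 0 0 0 0; 0 0 0 0 0 0 0; 0 0 0 0 0 0 0")

```text
time: 15.3
tcp_pos: [0.4649, -0.1809, 0.04]
eef_rot: [[-0.179, 0.984, 0.007], [0.984, 0.18, -0.002], [-0.003, 0.006, -1.0]]
ft_force: [-0.3, 0.1, 0.5]
opening: 0.0133
```

Emit:
play_rows(motion="0 0 0 0 0 0.02 0; 0 0 0 0 0 0.06 0; 0 0 0 0 0 0.1 0; 0 0 0 0.01 -0.005 0.13 0; 0 0 0 0.035 -0.017 0.14 0; 0 0 0 0.07 -0.035 0.14 0; 0 0 0 0.105 -0.052 0.14 0; 0 0 0 0.135 -0.067 0.14 0; 0 0 0 0.155 -0.077 0.13 0; 0 0 0 0.161 -0.0796 0.12 0; 0 0 0 0.161 -0.0796 0.11 0; 0 0 0 0.161 -0.0796 0.11 0; 0 0 0 0.161 -0.0796 0.11 0")

```text
time: 16.6
tcp_pos: [0.6249, -0.2599, 0.1497]
eef_rot: [[-0.18, 0.984, 0.005], [0.984, 0.18, -0.001], [-0.002, 0.005, -1.0]]
ft_force: [0.6, 0.2, -0.8]
opening: 0.0135
```

```bash
python3 shot.py g
```

```text
16.7 [ 0.6255 -0.2603  0.1512] [[-0.18, 0.984, 0.008], [0.984, 0.18, -0.003], [-0.004, 0.007, -1.0]] [ 0.2 -1.  -1.2] 0.0138 [-0.48  0.39  1.15  0.    1.6  -2.23]
```

View pics/g_cs.png

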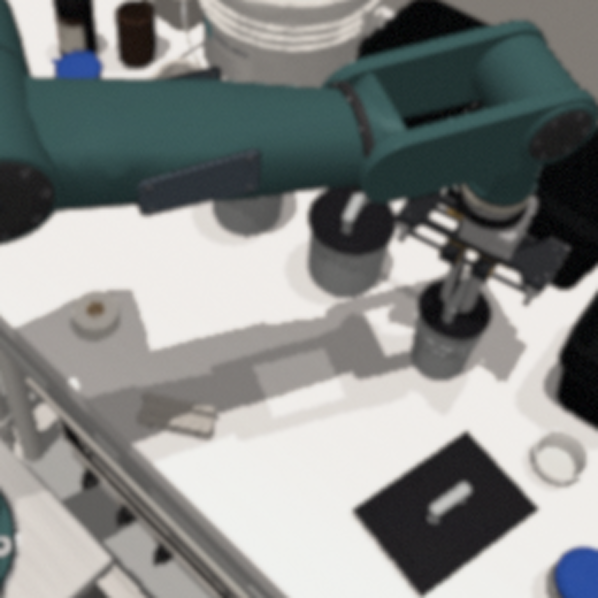

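Emit:
play_rows(motion="0 0 0 0 0 -0.01 0; 0 0 0 0 0 -0.02 0; 0 0 0 0 0 -0.026 0; 0 0 0 0 0 -0.029 0; 0 0 0 0 0 -0.031 0; 0 0 0 0 0 -0.0325 0; 0 0 0 0 0 -0.0325 0; 0 0 0 0 0 -0.0325 0")

```text
time: 17.5
tcp_pos: [0.6259, -0.2604, 0.1201]
eef_rot: [[-0.18, 0.984, 0.009], [0.984, 0.18, -0.003], [-0.005, 0.008, -1.0]]
ft_force: [-2.5, 1.6, 4.3]
opening: 0.0136
```

Emit:
play_rows(motion="0 0 0 0 0 0 0.02; 0 0 0 0 0 0 0.035; 0 0 0 0 0 0 0.05; 0 0 0 0 0 0 0.05; 0 0 0 0 0 0.03 0.05; 0 0 0 0 0 0.07 0.05; 0 0 -4 -0.03 -0.025 0.08 0.05; 0 0.2 -9 -0.07 -0.055 0.07 0.05; 0 0.4 -14 -0.11 -0.09 0.05 0.05; 0 0.4 -19 -0.14 -0.115 0.02 0.05; 0 0.4 -20.6 -0.1624 -0.1321 -0.01 0.05; 0 0.4 -20.6 -0.1624 -0.1321 -0.025 0.05; 0 0.4 -20.6 -0.1624 -0.1321 -0.03 0.05; 0 0.4 -20.6 -0.1624 -0.1321 -0.03 0.05; 0 0.4 -20.6 -0.1624 -0.1321 -0.03 0.05")

```text
time: 19.0
tcp_pos: [0.4653, -0.3924, 0.0917]
eef_rot: [[0.176, 0.984, 0.003], [0.984, -0.176, -0.007], [-0.006, 0.004, -1.0]]
ft_force: [-0.5, -0.0, 0.7]
opening: 0.0501
```

```bash
python3 shot.py h
```

```text
19.1 [ 0.4653 -0.3925  0.092 ] [[0.176, 0.984, 0.003], [0.984, -0.176, -0.007], [-0.007, 0.004, -1.0]] [0.3 0.1 0.4] 0.0502 [-0.79  0.27  1.42 -0.    1.44 -2.19]
```

View pics/h_cs.png

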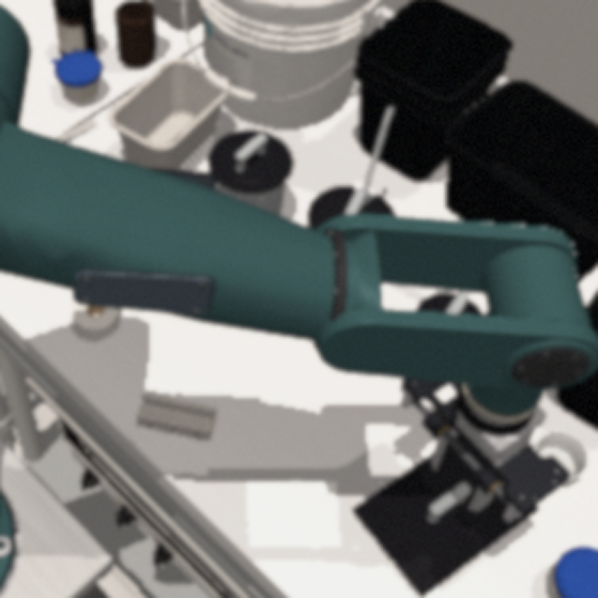

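View pics/h_ct.png

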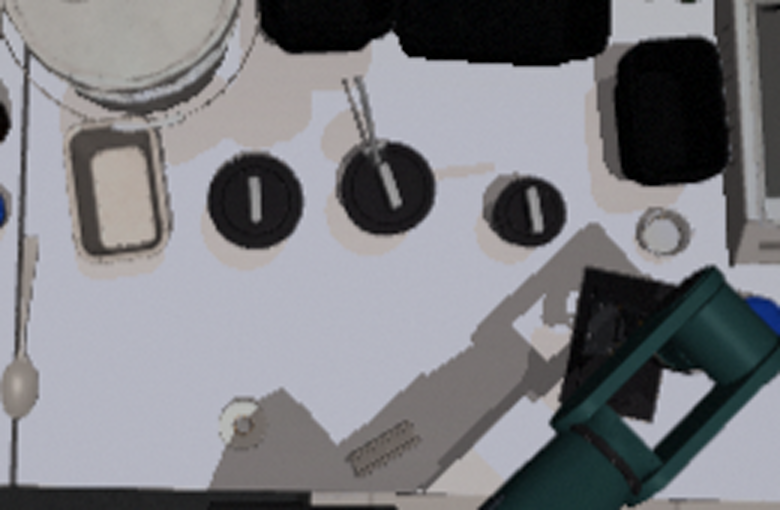

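Emit:
play_rows(motion="0.4 0.1 0 -0.0015 0 -0.025 0.05; 0.4 0.1 0 -0.0015 0 -0.043 0.05; 0.4 0.1 0 -0.0015 0 -0.051 0.05; 0.4 0.1 0 -0.0015 0 -0.053 0.05; 0.4 0.1 0 -0.0015 0 -0.053 0.05; 0.4 0.1 0 -0.0015 0 -0.053 0.05")

```text
time: 19.7
tcp_pos: [0.4646, -0.3931, 0.0404]
eef_rot: [[0.176, 0.984, 0.003], [0.984, -0.176, -0.002], [-0.002, 0.004, -1.0]]
ft_force: [-0.3, -0.5, 0.5]
opening: 0.0502
```

Emit:
play_rows(motion="0 0 0 0 0 0 0.03; 0 0 0 0 0 0 0.015; 0 0 0 0 0 0 0.0; 0 0 0 0 0 0 0.0; 0 0 0 0 0 0 0; 0 0 0 0 0 0 0; 0 0 0 0 0 0 0")

```text
time: 20.4
tcp_pos: [0.4645, -0.393, 0.0404]
eef_rot: [[0.176, 0.984, 0.003], [0.984, -0.176, -0.002], [-0.001, 0.003, -1.0]]
ft_force: [-0.8, 0.2, 0.5]
opening: 0.0137
```

```bash
cat > s7.py <<'E'
import fit as FM
from fit import *
exec(open("s4.py").read().split("P0=")[0].split("from fit import *")[1])
F=dict(scene="pics/h_scene.png",top="pics/h_top.png"); G=grads(F,.7)
for z in (.095,):
  for lab,o in (("outer",[(rrect(.182,.121,.02),z,0)]),("inner",[(rrect(.148,.088,.02),z,0)])):
    for n in F:
      for p0 in ([.645,.266,.05],[.645,.26,.08]):
        print(lab,n,*[np.round(v,4) for v in FM.fit(G,[n],o,p0,.004)])
im=cv2.imread(F["top"])[155:215,205:255]
cv2.imwrite("pics/pantop.png",cv2.resize(im,None,fx=10,fy=10,interpolation=cv2.INTER_CUBIC))
E
python3 s7.py
```

```text
outer scene [0.6449 0.2605 0.1135] 32.4406
outer scene [0.6446 0.2608 0.12  ] 32.4431
outer top [0.6542 0.2555 0.1603] 41.7134
outer top [0.6542 0.2555 0.1604] 41.7132
inner scene [0.6417 0.2726 0.187 ] 22.9931
inner scene [0.6417 0.2726 0.187 ] 22.9931
inner top [0.6462 0.2679 0.177 ] 46.4898
inner top [0.6462 0.2679 0.177 ] 46.4898
```

View pics/pantop.png

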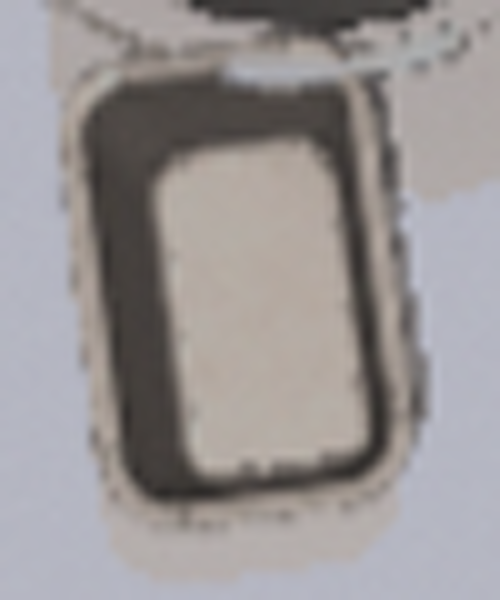

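```bash
python3 - <<'E'
import cv2,numpy as np
a=cv2.imread("pics/h_scene.png")[95:215,235:365]
cv2.imwrite("pics/bz.png",cv2.resize(a,None,fx=6,fy=6,interpolation=cv2.INTER_CUBIC)[:600])
b=cv2.imread("pics/h_top.png")[100:190,190:290]
cv2.imwrite("pics/bt.png",cv2.resize(b,None,fx=6,fy=6,interpolation=cv2.INTER_CUBIC))
E
```

```text
(no output)
```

View pics/bz.png

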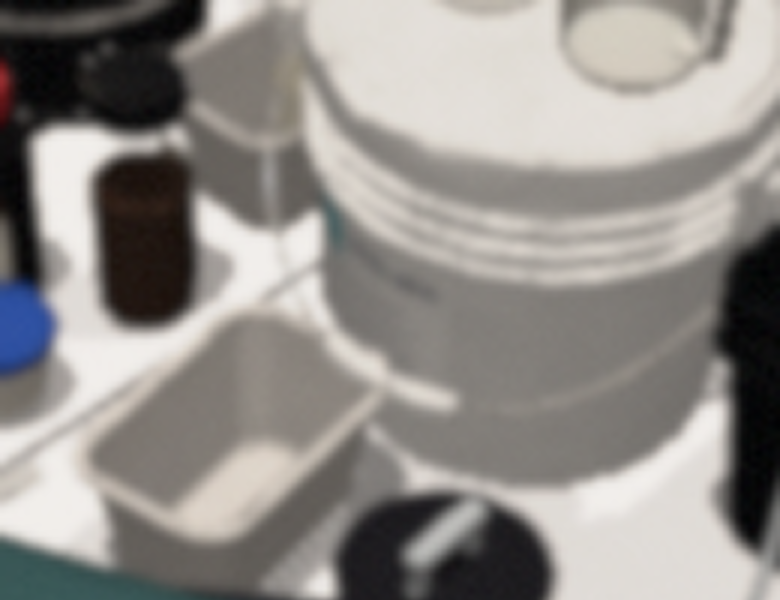

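View pics/bt.png

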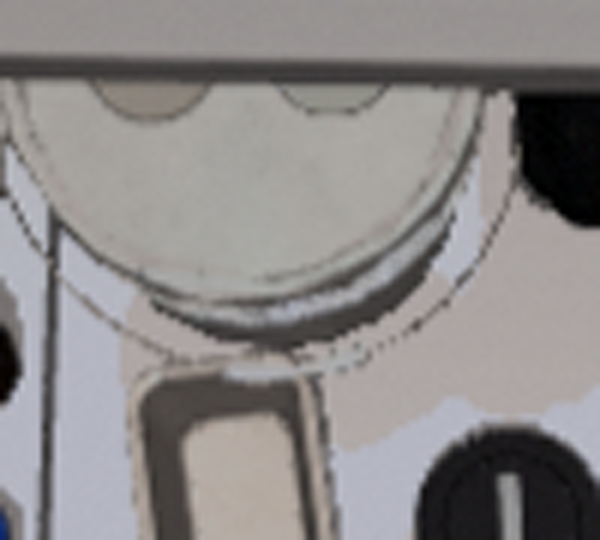

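```bash
cat > tri.py <<'E'
from fit import *
def tri(us,vs,ut,vt):
    best=None
    for z in np.arange(0,.4,.001):
        a=ray("scene",us,vs,z);b=ray("top",ut,vt,z);d=np.linalg.norm(a-b)
        if best is None or d<best[0]: best=(d,z,a.round(3),b.round(3))
    return best
S=lambda x,y:(235+x/6-.4,95+y/6-.4); T=lambda x,y:(190+x/6-.4,100+y/6-.4)
print("L",tri(*S(330,345),*T(225,376)))
print("R",tri(*S(455,403),*T(335,368)))
print("M",tri(*S(400,385),*T(280,374)))
# pan rim corners
print("far right corner",tri(*S(378,375),*T(325,378)))
E
python3 tri.py
```

```text
L (np.float64(0.0016674058042697377), np.float64(0.098), array([0.723, 0.266, 0.098]), array([0.722, 0.268, 0.098]))
R (np.float64(0.019356561374532892), np.float64(0.094), array([0.743, 0.185, 0.094]), array([0.729, 0.198, 0.094]))
M (np.float64(0.01577257531087207), np.float64(0.08600000000000001), array([0.737, 0.223, 0.086]), array([0.726, 0.234, 0.086]))
far right corner (np.float64(0.014543093587891775), np.float64(0.121), array([0.707, 0.212, 0.121]), array([0.718, 0.202, 0.121]))
```

```bash
cat > tri2.py <<'E'
from fit import *
T=lambda x,y:(190+x/6-.4,100+y/6-.4)
im=cv2.resize(cv2.imread("pics/h_scene.png")[125:185,270:340],None,fx=11,fy=10,interpolation=cv2.INTER_CUBIC)
im=cv2.resize(cv2.imread("pics/h_scene.png")[125:185,270:340],None,fx=10,fy=10,interpolation=cv2.INTER_CUBIC)
for (x,y),c in (((228,376),(0,0,255)),((260,378),(0,200,0)),((290,375),(255,0,0)),((330,367),(255,0,255))):
    for z in np.arange(.06,.2,.01):
        X=ray("top",*T(x,y),z); u,v=proj("scene",[X])[0]; p=(int((u-270+.5)*10),int((v-125+.5)*10))
        cv2.circle(im,p,2,c,-1); 
        if abs(z-.1)<1e-6: print(x,X.round(3)); cv2.circle(im,p,5,c,1)
        if abs(z-.15)<1e-6: cv2.circle(im,p,8,c,1)
cv2.imwrite("pics/tri2.png",im)
E
python3 tri2.py
```

```text
228 [0.721 0.266 0.1  ]
260 [0.721 0.245 0.1  ]
290 [0.723 0.226 0.1  ]
330 [0.728 0.201 0.1  ]
```

View pics/tri2.png

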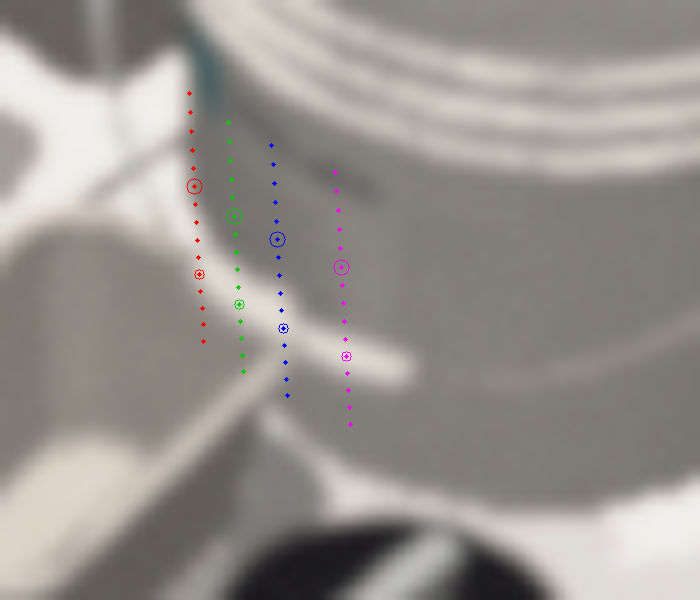

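```bash
cat > s8.py <<'E'
import fit as FM
from fit import *
exec(open("s4.py").read().split("P0=")[0].split("from fit import *")[1])
F=dict(scene="pics/h_scene.png",top="pics/h_top.png"); G=grads(F,.7)
from scipy.optimize import differential_evolution
R={}
for n in ("top","scene","both"):
  cams=[n] if n!="both" else ["top","scene"]
  f=lambda p:-sum(score(G,c,[(rrect(p[3],p[4],p[5]),.095,1)],p[:3]) for c in cams)
  r=differential_evolution(f,[(.625,.665),(.245,.285),(-.1,.25),(.135,.175),(.08,.115),(.008,.03)],seed=1,maxiter=60,popsize=12,tol=1e-6)
  R[n]=r.x;print(n,r.x.round(4),-r.fun)
ims=[]
for n,(u0,v0) in (("top",(200,150)),("scene",(235,130))):
  im=cv2.resize(cv2.imread(F[n])[v0:v0+70,u0:u0+70],None,fx=6,fy=6,interpolation=cv2.INTER_CUBIC)
  for k,c in((n,(0,0,255)),("both",(0,200,0))):
    p=R[k]
    for dl in (0,.033):
      for u,v in proj(n,place(rrect(p[3]+dl,p[4]+dl,p[5]+dl/2),p[0],p[1],.095,p[2])): cv2.circle(im,(int((u-u0+.5)*6),int((v-v0+.5)*6)),0,c,-1)
  ims.append(im)
cv2.imwrite("pics/s8.png",cv2.resize(np.hstack(ims),(800,400)))
E
python3 s8.py
```

```text
top [0.6418 0.2616 0.1579 0.1608 0.1032 0.0219] 55.171810150146484
scene [0.6431 0.278  0.1465 0.1615 0.08   0.0255] 28.749238967895508
both [0.6418 0.2623 0.1629 0.1595 0.1031 0.0204] 72.83078
```

View pics/s8.png

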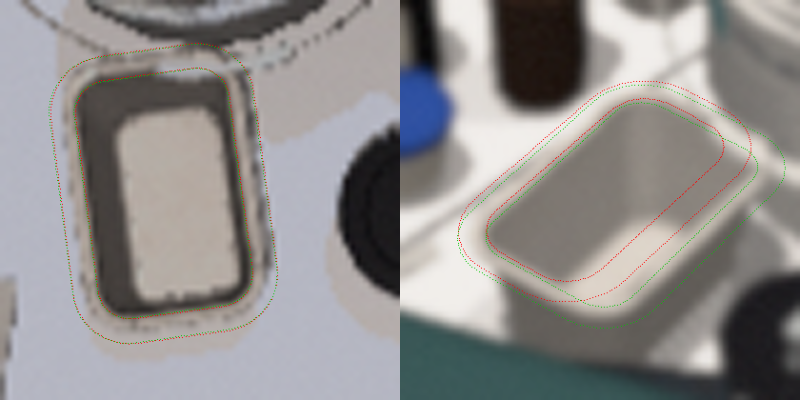

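```bash
python3 - <<'E'
from fit import *
T=lambda x,y:(190+x/6-.4,100+y/6-.4)
for z in (.0,.1,.2,.25): print(z,ray("top",*T(280,348),z).round(3),ray("top",*T(250,312),z).round(3))
E
```

```text
0.0 [0.759 0.244 0.   ] [0.783 0.264 0.   ]
0.1 [0.74  0.233 0.1  ] [0.763 0.253 0.1  ]
0.2 [0.721 0.223 0.2  ] [0.742 0.241 0.2  ]
0.25 [0.711 0.218 0.25 ] [0.732 0.235 0.25 ]
```

Emit:
play_rows(motion="0 0 0 0 0 0.02 0; 0 0 0 0 0 0.06 0; 0 0 0 0 0 0.1 0; 0 0 0 0 0.02 0.14 0; 0 0 2 0 0.05 0.15 0; 0 0 4 0 0.09 0.15 0; 0 0 6 0 0.13 0.15 0; 0 0 8 0 0.17 0.15 0; 0 0 9 0 0.21 0.15 0; 0 0 10 0 0.25 0.15 0; 0 0 11 0 0.29 0.15 0; 0 0 12 0 0.33 0.15 0; 0 0 13 0 0.37 0.15 0; 0 0 15 0 0.41 0.15 0; 0 0 16 0 0.45 0.15 0; 0 0 18 0 0.5 0.15 0; 0 0 19.4 0.01 0.54 0.15 0; 0 0 19.4 0.02 0.57 0.15 0; 0 0 19.4 0.03 0.59 0.15 0; 0 0 19.4 0.04 0.6 0.15 0")

```text
time: 22.4
tcp_pos: [0.5041, 0.209, 0.1894]
eef_rot: [[-0.164, 0.986, 0.002], [0.986, 0.164, -0.001], [-0.001, 0.002, -1.0]]
ft_force: [0.1, -0.6, -2.5]
opening: 0.0134
```

Emit:
play_rows(motion="0 0 0 0.03 0.015 -0.005 0; 0 0 0 0.065 0.03 -0.015 0; 0 0 0 0.1 0.045 -0.025 0; 0 0 0 0.125 0.052 -0.029 0; 0 0 0 0.136 0.053 -0.029 0; 0 0 0 0.136 0.053 -0.029 0; 0 0 0 0.136 0.053 -0.029 0; 0 0 0 0.136 0.053 -0.029 0")

```text
time: 23.2
tcp_pos: [0.6394, 0.2619, 0.1605]
eef_rot: [[-0.164, 0.986, 0.001], [0.986, 0.164, -0.001], [-0.001, 0.001, -1.0]]
ft_force: [-0.2, 0.2, -1.0]
opening: 0.014
```

```bash
python3 shot.py i; python3 - <<'E'
import cv2,numpy as np
a=cv2.resize(cv2.imread("pics/i_scene.png")[95:215,225:365],None,fx=4,fy=4,interpolation=cv2.INTER_CUBIC)
cv2.imwrite("pics/iz.png",a)
E
```

```text
23.3 [0.6395 0.2619 0.161 ] [[-0.164, 0.986, 0.002], [0.986, 0.164, -0.001], [-0.001, 0.002, -1.0]] [-0.  -0.5 -2. ] 0.0134 [ 0.31  0.42  1.09 -0.    1.63 -1.43]
```

View pics/iz.png

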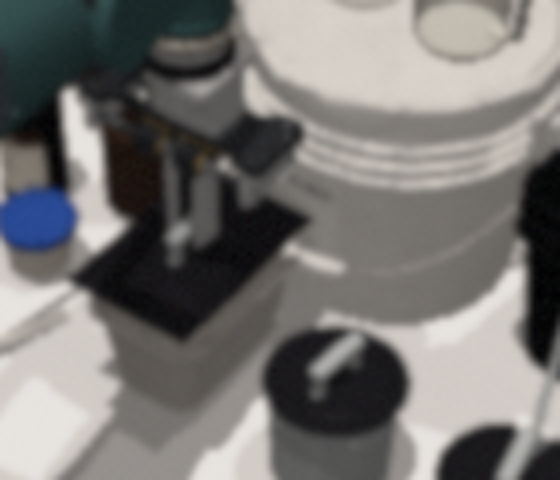

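View pics/i_ct.png

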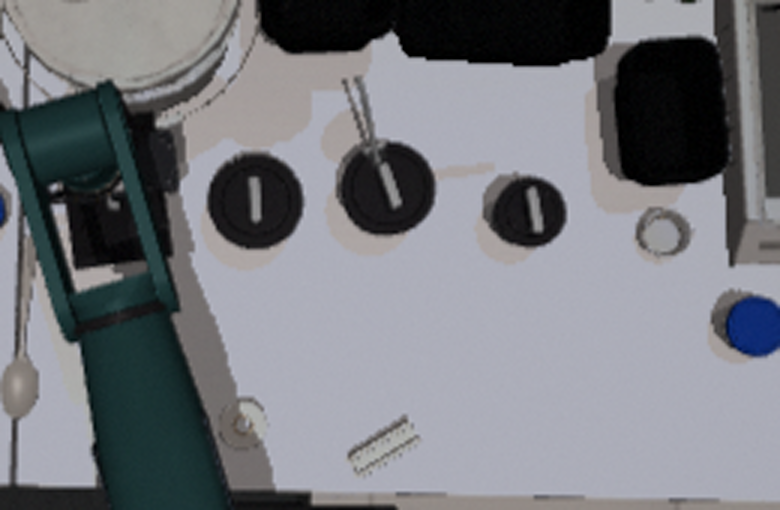

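Emit:
play_rows(motion="0 0 0 0.002 0 -0.01 0; 0 0 0 0.002 0 -0.018 0; 0 0 0 0.002 0 -0.024 0; 0 0 0 0.002 0 -0.027 0; 0 0 0 0.002 0 -0.029 0; 0 0 0 0.002 0 -0.029 0")

```text
time: 23.9
tcp_pos: [0.6413, 0.2619, 0.1315]
eef_rot: [[-0.164, 0.986, 0.002], [0.986, 0.164, -0.001], [-0.001, 0.001, -1.0]]
ft_force: [-0.8, -0.1, -3.4]
opening: 0.0136
```

Emit:
play_rows(motion="0 0 0 0 0 -0.002 0; 0 0 0 0 0 -0.004 0; 0 0 0 0 0 -0.005 0; 0 0 0 0 0 -0.006 0; 0 0 0 0 0 -0.006 0")

```text
time: 24.4
tcp_pos: [0.6413, 0.2619, 0.1254]
eef_rot: [[-0.164, 0.986, 0.001], [0.986, 0.164, -0.001], [-0.001, 0.001, -1.0]]
ft_force: [0.1, 1.0, -1.4]
opening: 0.0135
```

Emit:
play_rows(motion="0 0 0 0 0 -0.001 0; 0 0 0 0 0 -0.0015 0; 0 0 0 0 0 -0.0015 0")

```text
time: 24.7
tcp_pos: [0.6414, 0.2619, 0.1251]
eef_rot: [[-0.164, 0.986, 0.003], [0.986, 0.164, -0.001], [-0.001, 0.002, -1.0]]
ft_force: [-2.3, -1.6, 2.6]
opening: 0.0136
```

Seated at the expected height. Release and retreat.

Emit:
play_rows(motion="0 0 0 0 0 0 0.02; 0 0 0 0 0 0 0.035; 0 0 0 0 0 0 0.045; 0 0 0 0 0 0 0.045; 0 0 0 0 0 0.03 0.045; 0 0 0 -0.01 0 0.07 0.045; 0 0 0 -0.05 0 0.1 0.045; 0 0 0 -0.1 0.02 0.1 0.045; 0 0 0 -0.15 0.06 0.1 0.045; 0 0 0 -0.2 0.1 0.1 0.045; 0 0 0 -0.24 0.13 0.1 0.045; 0 0 0 -0.28 0.16 0.1 0.045; 0 0 0 -0.32 0.2 0.1 0.045; 0 0 0 -0.35 0.22 0.1 0.045; 0 0 0 -0.35 0.22 0.1 0.045; 0 0 0 -0.35 0.22 0.1 0.045")

```text
time: 26.3
tcp_pos: [0.2886, 0.4838, 0.2252]
eef_rot: [[-0.169, 0.986, 0.002], [0.986, 0.169, 0.0], [-0.0, 0.002, -1.0]]
ft_force: [0.1, 0.8, -0.6]
opening: 0.0449
```

```bash
python3 shot.py j; cat > s9.py <<'E'
import fit as FM
from fit import *
F=dict(scene="pics/j_scene.png",top="pics/j_top.png"); G=grads(F,.7)
Z={"ladle":(.112,[.6485,-.079],.059),"plain":(.112,[.629,.087],.059),"small":(.09,[.6256,-.2605],.044),"pan":(.095,[.642,.262,.16],None)}
for k,(z,p0,r) in Z.items():
    o=[(circle(r) if r else rect(.184,.123),z+.002,1)]
    for n in F: print(k,n,np.round(FM.fit(G,[n],o,p0,.008)[0],4),"pot ref",p0)
    for n in F:
        g=cv2.imread(F[n],0); m=np.zeros_like(g)
        zb=z+.034; cv2.fillPoly(m,[proj(n,place(rect(.075,.03)[[0,1]] if 0 else circle(.03),p0[0],p0[1],zb)).round().astype(int)],1)
        vs,us=np.where((m>0)&(g>105)); P=np.array([ray(n,u,v,zb)[:2] for u,v in zip(us,vs)]); c=P.mean(0); e,V=np.linalg.eigh(np.cov((P-c).T)); print("  bar",n,c.round(4),np.arctan(V[1,1]/V[0,1]).round(3))
E
python3 s9.py
```

```text
26.4 [0.2914 0.4819 0.2251] [[-0.165, 0.986, 0.003], [0.986, 0.165, -0.001], [-0.002, 0.003, -1.0]] [ 0.  -0.8  0. ] 0.0451 [ 0.93  0.12  1.33 -0.    1.69 -0.81]
ladle scene [ 0.6486 -0.0782] pot ref [0.6485, -0.079]
ladle top [ 0.6493 -0.0793] pot ref [0.6485, -0.079]
  bar scene [ 0.6541 -0.0773] 0.292
  bar top [ 0.6489 -0.081 ] 0.347
plain scene [0.6296 0.0875] pot ref [0.629, 0.087]
plain top [0.6302 0.0849] pot ref [0.629, 0.087]
  bar scene [0.6327 0.089 ] 0.221
  bar top [0.6278 0.0837] 0.082
small scene [ 0.626  -0.2595] pot ref [0.6256, -0.2605]
small top [ 0.6254 -0.2621] pot ref [0.6256, -0.2605]
  bar scene [ 0.6328 -0.2575] 0.183
  bar top [ 0.6247 -0.2628] 0.19
pan scene [0.6403 0.2628 0.1502] pot ref [0.642, 0.262, 0.16]
pan top [0.641  0.2593 0.1611] pot ref [0.642, 0.262, 0.16]
  bar scene [0.6397 0.2621] 0.189
  bar top [0.6404 0.2594] 0.164
```

View pics/j_cs.png

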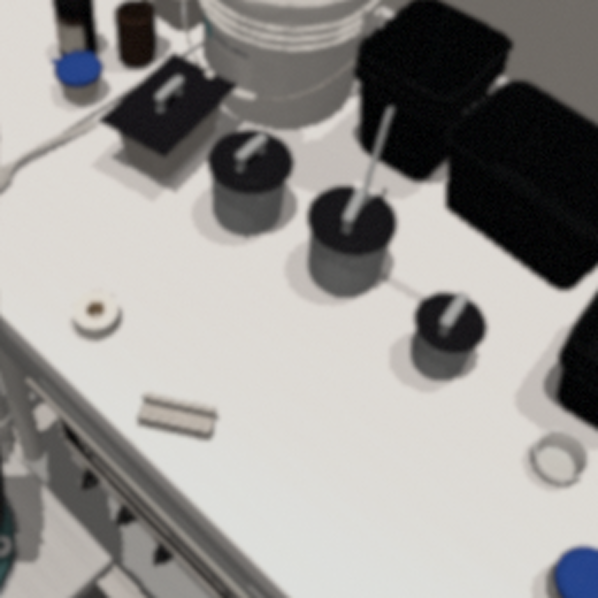

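View pics/j_ct.png

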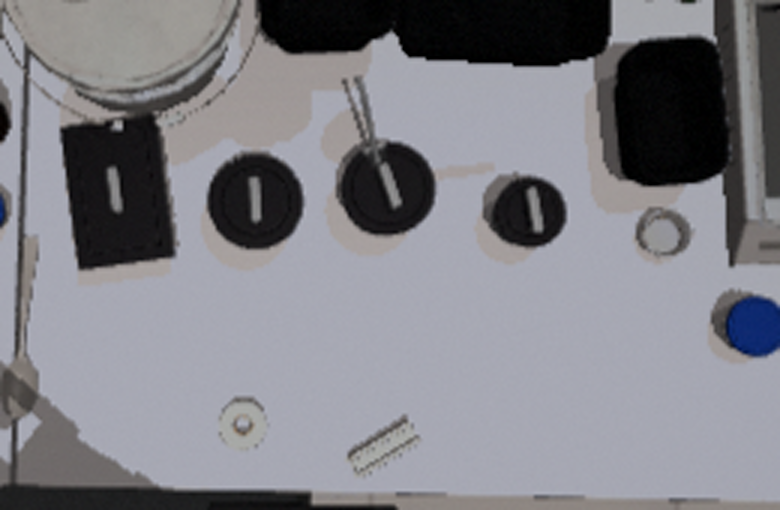

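Emit:
play_rows(motion="0 0 0 0 0 0.02 0.045; 0 0 0 0 0 0.02 0.045; 0 0 0 0 0 0.02 0.045; 0 0 0 0 0 0.02 0.045; 0 0 0 0 0 0.02 0.045")

```text
time: 26.9
tcp_pos: [0.2917, 0.4813, 0.2441]
eef_rot: [[-0.164, 0.986, 0.002], [0.986, 0.164, -0.003], [-0.003, 0.002, -1.0]]
ft_force: [-0.6, 0.1, -0.3]
opening: 0.0448
```

```bash
python3 -c "
from rig import *
print(hand_in())"
```

```text
the job is handed in; nothing more can be done
None
```

All four lids are on their own vessels, and I handed the job in at about 27 s. The hand-in reported no verdict, so the checks below are mine.

- **Seating height:** each lid touched its rim at the height expected for a seated lid, with contact forces of only a few newtons. I judged level from those heights and the pictures and did not measure it separately.
- **Centring:** in the last pictures, every lid's outline sits within about 3 mm of the vessel centre I measured beforehand. I saw no sign that a vessel had shifted.
- **Turn:** the notched lid's bar reads 0.347 rad in the top picture against about 0.354 for the ladle, and the ladle handle comes out through the notch. The pan lid reads 0.150 (scene) and 0.161 (top) against about 0.16 for the pan.

**Checks that disagreed:**
- The pan's position and angle were the hardest to measure. Early fits gave angles from 0.04 to 0.19 rad. I used the one fit that matched both pictures.
- The bar readings from the scene picture were less reliable: for the round lids they were up to 8 mm off the outline fits, and one bar angle was about 0.14 rad off. I relied on the outlines and the top picture.
- The bucket's wire handle appeared to hang over the far edge of the pan. The pan lid met no resistance there, though a bit of the handle still shows through the lid in the top picture.

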